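Take the clamp cap off the full film winder

ROBOT

A 7-joint arm with a two-finger parallel gripper is mounted at the origin on the work surface. World frame = base frame: x ahead of the robot, y to its left, z up, the work surface at z = 0. Lengths are in mm, angles in rad, forces in N, time in s.
With the tool pointing down it reaches from about 425 to 950 mm from the base axis. Payload 4.7 kg.
Tool frame: the origin (TCP) lies on the centre line of the jaws, within the pads' length; the fingertips stand 25 mm ahead of it and the grasp point (between the pads) lies 6 mm ahead of it; z points along the fingers, y is the line along which they close (so a half turn about z gives the same grasp; the last joint's range is limited). The gripper opens to 85 mm and grips with 20 to 120 N. Pads are 22 mm wide; open, the fingers measure 114 mm over their backs; the gripper's body (76 mm by 85 mm) begins 54 mm behind the grasp point. The pads swing forward as they close: fully open they stand 13 mm farther back than shut.
Start: joints at [1.187, 0.469, -0.049, 1.532, 0.024, 1.141, -0.082], TCP at [234.542, -632.958, 256.335] pointing down, gripper open.
Joint ranges: [-2.59, 2.59], [-0.33, 1.99], [-1.39, 1.29], [0.1, 2.45], [-1.04, 4.18], [0.21, 1.99], [-2.66, 2.66]. Speed limits (rad/s): [2.57, 2.57, 3.14, 3.14, 3.14, 3.14, 3.14].

INTERFACE

Orientations are given as a unit quaternion [x, y, z, w].
In Python, from rig import * gives the robot as it stands.
- The arm moves only by the shell command python3 -m handwheel 'ROWS' [FORCE]. ROWS is JSON, a list of rows, each a list of 7 numbers: the shift along the tool's x, y, z as a fraction of full scale, then the turn, a rotation vector about the tool's x, y, z as a fraction of full scale, then the opening, from -1 (shut) to 1 (fully open). A call has exactly 10 rows; each row is the pose to reach, as a shift and turn from the pose commanded when the call began, along the tool's axes at that moment, turning the shorter way round; what a row does not reach only later rows make up. Full scale, the value 1, is 300 mm for a shift and 180 degrees for a turn. A row lasts 1/8 s, in which the tool goes at most 62.5 mm and 10.7 degrees, less where a joint would pass 70% of its speed; a pose out of reach is approached as far as the arm can. A call with a number of a shift or a turn outside -1 to 1 is refused whole. A call with a gripper value outside its range is refused whole. The fingers move at their own pace and stop on an object; FORCE is the grip in N (left out, the last holds). Time passes only in rows, so rows that repeat a pose let the fingers close, or fill a call up. It gives the time, the measured TCP pose, the force, the opening and the grip force at its end, in the units of the state.
- get_obs(): the state, without advancing time (a new reading comes with each control period).
- capture(name): name is "scene" or "side" or "wrist"; returns the picture (384x512x3 uint8, red, green, blue); there is no depth.
- get_calibration(name): a dict with "mtx" (3x3 intrinsics, pixels), "cam_to_world" (4x4, takes a point from camera to world coordinates). Camera axes: x right, y down, z forward; pixel columns grow to the right and rows downward; lengths in mm; the calibration is good to about 2 mm. A picture is of the moment at which its call begins: read the wrist's pose just before it. get_calibration takes no time and is no camera call; for the wrist camera it gives the pose at the moment of the call.
- finish_job(): hands the job in; it is judged then, once.
Trained networks look in the newest picture that a camera, given by its name, has taken for a name from the list of things; names that differ only in an ending like _2 or _b are one class to them, and where a whole thing is asked for, a point or a joint stands for the part that bears it (a point fixed in the world has none). Each returns a list of dicts, best first, with "p" (0 to 1); they miss things now and then, are a little off and sometimes report something else, mostly with a low value. They report only what shows in the picture. A call takes as long as a camera call. They do not tell look-alikes from the thing itself.
- cut_out(name, camera): "pixels" (384x512 bool, what is visible of it) and "rect" ([centre column, centre row, width, height] in pixels, round what is visible of it).
The state is a dict: "clock": time; "q": joint angles; "dq": joint speeds; "tau": joint torques, N m; "tcp_pos": TCP position; "eef_rot": TCP orientation; "wrist_force": force on the tool from outside, world axes, zero at the start; "moment": the same for the moment, N m; "finger_gap": opening from 0.0 (shut) to 1.0 (fully open); "grip_force": force on a finger pad.
Only numpy, scipy, OpenCV 4.12 (cv2) and the standard library are available. Lean on these libraries where they do the work, as an engineer would, in place of code of your own. Each camera call takes 0.05 s, during which the arm holds its last target. There are 200 camera calls.

TASK

The full roll of 16 mm film is to come off its winder. Unscrew the round knurled clamp cap on top of it: one winder has a right-hand and the other a left-hand thread and nobody knows which, so try it one way and, if it does not come loose, the other way. Then lift the cap straight up off the spindle and finish still holding it in the gripper, upright, about a hand's breadth (10 cm) above the spindle, so that a colleague can take the roll; the roll stays on its plate, and leave the other winder and the things on the bench alone.

Things in the scene. Friction and masses are not known exactly. Their poses are not given: they have to be found in the camera images.
- full_cap: The cap to take off: round, dark metal, knurled side, on the spindle in the middle of the large dark film roll. 40 mm tall; grip part 46 mm across from 6 to 37 mm above its underside, foot flange 54 mm across, 5 mm thick; 180 g. Hollow below (27 mm bore, 30 mm deep). Origin: centre of its underside, at the start 80 mm above the bench on the roll's white core; z up, x along world x at the start.
- full_cap_rim (a point): Point on the side of that cap, along its x, 22.5 mm off the axis, 30 mm above its underside. Turned the tightening way it binds within 0.35 rad and the fingers slip. Turned the loosening way it goes lightly, and 1.0 to 1.5 rad (best 1.25) from the start it is free and lifts straight off; before, the thread holds it down, and further on it binds again. Right hand loosens anticlockwise from above.
- full_tip (a point): Tip of the spindle under the cap to take off: on its axis, 103 mm above the bench, 23 mm above the underside of the seated cap. Axes as the world's. The spindle is 24 mm across over its thread: a quick thread with three starts, left or right hand, hidden by the cap. The plate's brake is on: spindle and plate do not turn.
- winder_full: Winder of the full roll, fixed: round steel plate 200 mm across, its top 64 mm above the bench, on a grey housing 180 mm square and 50 mm high, itself turned up to 20 degrees, with a guide roller 86 mm high (pin to 92 mm), 136 mm from the axis on the side away from the robot. Origin: on the spindle's axis at bench height. The other winder is alike.
- full_roll: The full roll of film: dark disc 150 mm across, 16 mm high, wound on a white core 50 mm across with a 27 mm hole, lying on the plate of its winder around the spindle, loose but held under the cap. Origin: centre of its underside, on the plate.
- other_cap: The clamp cap of the other winder, the same in every way, over a core with only a little film on it (66 mm across). To be left as it is. Origin: centre of its underside, 80 mm above the bench.
- other_cap_rim (a point): Point on the knurled side of the other cap, 22.5 mm from its axis and 30 mm above its underside.
- spare_core: Loose white film core, a ring 50 mm across and 16 mm high, on the bench between the winders. Origin: centre of its underside.
- tape_roll: Roll of yellowish splicing tape, a ring 76 mm across and 18 mm high, lying flat on the bench between the winders. Origin: centre of its underside.
- loupe: Magnifier, 42 mm across and 45 mm high, clear skirt and black eyepiece, standing on the bench between the winders. Origin: centre of its underside.
- marker: Black marker pen 134 mm long, 12 mm thick, lying crosswise on the bench just beyond the gap between the winders. Origin: its middle, at bench height.
- film_can: Closed round metal film can 102 mm across and 22 mm high, on the bench beyond the winders. Origin: centre of its underside.
- label_case: Clear plastic case with a grey lid, 75 x 105 x 33 mm, on the bench beyond the winders. Origin: centre of its underside.
Mind the look-alikes: they are no part of the job. There is more than one size of the full_roll; the job needs the smaller.

How it is judged:
By the outcome, as a careful person would: the job done as asked, in the order asked, and still so for the second after the job is handed in, while the arm keeps its last pose, push and grip.
It also fails if it takes over 48 s, if anything falls off the work surface, if the arm or the gripper's body presses on something with over 40 N, if the wrist force passes 120 N, or if a joint passes its speed limit or range.

## Working session

There is one attempt and no reset: what is moved stays moved. The work goes in short steps, Python scripts to look and compute and a shell command to move; the robot and the scene stay as the last step left them, time stands still between calls to the robot, and variables do not carry over. Pictures are saved under pics/ and viewed, at most 10 in all, crops included, and the job is handed in when it is done.

```bash
mkdir -p pics; ls
python3 - <<'E'
from rig import *
import cv2,numpy as np
o=get_obs();print(o)
a=capture("scene");b=capture("side")
cv2.imwrite("pics/a.png",cv2.resize(a[:,:,::-1],(800,600)))
cv2.imwrite("pics/b.png",cv2.resize(b[:,:,::-1],(800,600)))
for c in("scene","side"):
  print(c,get_calibration(c))
  for n in("full_cap","full_roll","other_cap"):
    print(n,[(round(d["p"],2),np.round(d["rect"],1)) for d in cut_out(n,c)])
E
```

```text
pics
{'clock': 0.0, 'q': array([ 1.18705521,  0.4694531 , -0.04859051,  1.53371565,  0.02409297,
        1.14099747, -0.0823017 ]), 'dq': array([ 2.01578489e-03, -2.64991864e-04, -7.52184240e-04,  2.05352481e-04,
       -7.25576172e-05,  1.51941613e-03,  5.57359038e-04]), 'tau': array([-2.39966712e-04, -5.10308254e+01, -4.65849380e-02, -2.37714690e+01,
        1.06992951e-02,  7.52703025e-03,  1.13290463e-05]), 'tcp_pos': array([ 234.34353503, -632.43267118,  255.24430231]), 'eef_rot': array([ 9.84299654e-01,  1.76502699e-01, -2.09572022e-04, -9.71755152e-04]), 'wrist_force': array([ 0.65799674, -0.39640261, -0.00242357]), 'moment': array([-0.00588177, -0.01005159,  0.03388946]), 'grip_force': 0.0, 'finger_gap': 1.000634758606256}
scene {'mtx': array([[364.98923247,   0.        , 254.5202095 ],
       [  0.        , 364.98923247, 189.31858009],
       [  0.        ,   0.        ,   1.        ]]), 'cam_to_world': array([[-4.88089754e-01,  5.51721020e-01, -6.76293064e-01,
         1.18562895e+03],
       [ 8.72584410e-01,  3.25421021e-01, -3.64276828e-01,
         3.42747138e+02],
    
[... 419 characters left out ...]
  , 346.85082328, 192.88927615],
       [  0.        ,   0.        ,   1.        ]]), 'cam_to_world': array([[ 9.99352532e-01, -2.68095925e-02,  2.39950715e-02,
         5.37195890e+02],
       [-3.44903296e-02, -5.23958022e-01,  8.51045479e-01,
        -6.08954218e+02],
       [-1.02437723e-02, -8.51322052e-01, -5.24543448e-01,
         4.90699388e+02],
       [ 0.00000000e+00,  0.00000000e+00,  0.00000000e+00,
         1.00000000e+00]])}
full_cap [(0.61, array([269.5, 153.9,  19. ,  19.3]))]
full_roll [(0.83, array([121.9, 329.6, 136.5, 108.8])), (0.64, array([267.5, 162.3,  56.6,  27. ])), (0.19, array([269.1, 152.3,  21.2,  19.8]))]
other_cap [(0.62, array([285.2, 297.4,  32.1,  44.9]))]
```

View pics/a.png

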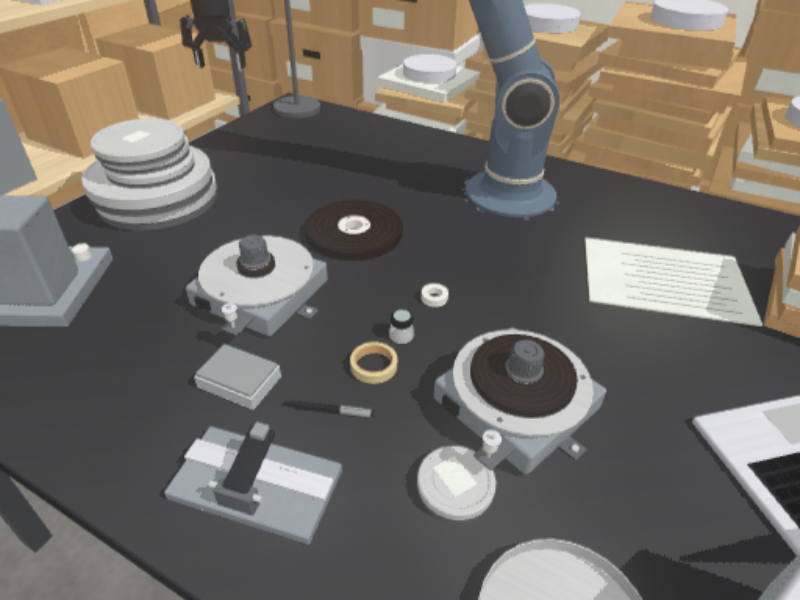

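View pics/b.png

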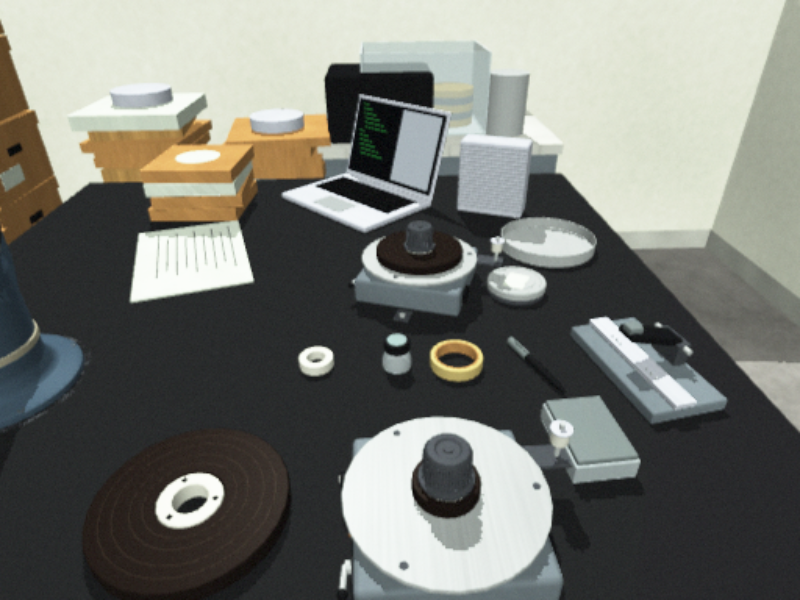

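The full roll's winder is the right one in the scene view, with its cap at about (525,360) in the 800x600 picture. In the side view it is the far one, at (420,237). The winder with little film stands at (255,250) and (447,470), and a larger loose roll lies on the bench. I'll leave both of those alone.

```bash
cat > h.py <<'E'
from rig import *
import cv2,numpy as np
from scipy.spatial.transform import Rotation as R
def ray(c,u,v,z,K=None):
    K=K or get_calibration(c);T=K["cam_to_world"]
    d=T[:3,:3]@np.linalg.solve(K["mtx"],[u,v,1.]);o=T[:3,3]
    return (o+d*(z-o[2])/d[2]).round(1)
def px(c,p,K=None):
    K=K or get_calibration(c);T=K["cam_to_world"]
    q=K["mtx"]@(T[:3,:3].T@(np.array(p,float)-T[:3,3]));return (q[:2]/q[2]).round(1)
def go(p,yaw=None):
    "fractions for moving TCP to p from the measured pose"
    o=get_obs();r=R.from_quat(o["eef_rot"])
    print("tool shift/300:",(r.inv().apply(np.array(p)-o["tcp_pos"])/300).round(4),"x-axis yaw",np.degrees(np.arctan2(*r.as_matrix()[[1,0],0])).round(2),"rot",r.as_matrix().round(3).tolist())
E
python3 - <<'E'
from h import *
for c in("scene","side"):
  capture(c)
  for n in("full_cap","full_roll"):
   for d in cut_out(n,c):
    v,u=np.nonzero(d["pixels"]); print(c,n,round(d["p"],2),len(u),(u.mean(),v.mean()),"z100",ray(c,u.mean(),v.mean(),100),"z80",ray(c,u.mean(),v.mean(),80),ray(c,d["rect"][0],d["rect"][1],88))
w=get_calibration("wrist");print(w)
go((560,60,300))
E
```

```text
scene full_cap 0.71 569 (np.float64(335.87346221441123), np.float64(231.37961335676627)) z100 [613.1 237.8 100. ] z80 [593.1 234.1  80. ] [597.9 235.7  88. ]
scene full_cap 0.56 208 (np.float64(277.5817307692308), np.float64(188.4375)) z100 [546.4  63.1 100. ] z80 [524.1  53.4  80. ] [537.2  60.   88. ]
scene full_roll 0.71 2461 (np.float64(334.61154002438036), np.float64(242.08167411621292)) z100 [644.1 246.  100. ] z80 [625.3 242.6  80. ] [626.5 246.9  88. ]
scene full_roll 0.7 1925 (np.float64(226.12571428571428), np.float64(147.33142857142857)) z100 [ 456.5 -145.1  100. ] z80 [ 431.2 -162.1   80. ] [ 435.3 -160.    88. ]
side full_cap 0.67 338 (np.float64(267.85798816568047), np.float64(151.11834319526628)) z100 [603.8 235.  100. ] z80 [607.2 278.2  80. ] [609.  254.4  88. ]
side full_roll 0.6 1095 (np.float64(268.0219178082192), np.float64(162.54155251141552)) z100 [599.3 167.5 100. ] z80 [602.5 207.2  80. ] [603.  194.9  88. ]
side full_roll 0.57 11277 (np.float64(119.8029617806154), np.float64(329.8316041500399)) z100 [ 369.2 -309.2  100. ] z80 [ 360.6 -293.8   80. ] [ 364.6 -298.5   88. ]
{'mtx': array([[275.36858572,   0.        , 254.05002031],
       [  0.        , 275.36858572, 187.14575108],
       [  0.        ,   0.        ,   1.        ]]), 'cam_to_world': array([[ 3.46853234e-01, -8.89322724e-01, -2.97989810e-01,
         3.11088453e+02],
       [-9.37916835e-01, -3.28135093e-01, -1.12424961e-01,
        -6.04773268e+02],
       [ 2.20115862e-03,  3.18484621e-01, -9.47925472e-01,
         3.73454266e+02],
       [ 0.00000000e+00,  0.00000000e+00,  0.00000000e+00,
         1.00000000e+00]])}
tool shift/300: [ 1.8197 -1.789  -0.1455] x-axis yaw 20.33 rot [[0.938, 0.347, 0.0], [0.347, -0.938, -0.0], [0.0, 0.0, -1.0]]
```

```bash
python3 - <<'E'
from h import *
s=.64
print("pole",ray("scene",295*s,105*s,0),"reels",ray("scene",150*s,190*s,40))
E
python3 -m handwheel '[[0.15,-0.16,-0.05,0,0,-0.04,1],[0.3,-0.32,-0.05,0,0,-0.08,1],[0.45,-0.48,-0.05,0,0,-0.12,1],[0.6,-0.64,-0.05,0,0,-0.16,1],[0.75,-0.8,-0.05,0,0,-0.2,1],[0.9,-0.95,-0.05,0,0,-0.24,1],[0.9,-0.95,-0.05,0,0,-0.24,1],[0.9,-0.95,-0.05,0,0,-0.24,1],[0.9,-0.95,-0.05,0,0,-0.24,1],[0.9,-0.95,-0.05,0,0,-0.24,1]]' 60
python3 -c "
from h import *
go((608,237,255));print(get_obs()['q'],get_obs()['clock'])"
```

```text
pole [-163.3 -757.2    0. ] reels [ 474.7 -665.5   40. ]
clock: 1.95
tcp_pos: [388.1, -273.4, 271.2]
eef_rot: [0.851, 0.525, -0.0, 0.0]
wrist_force: [-0.1, -0.8, 0.5]
finger_gap: 1.001
grip_force: 0.0
tool shift/300: [ 1.8494 -0.1073  0.0536] x-axis yaw 63.37 rot [[0.448, 0.894, -0.0], [0.894, -0.448, -0.0], [-0.0, -0.0, -1.0]]
[ 0.86144929  0.14816904 -0.37266909  1.9555657   0.06230274  1.04881509
 -0.00345683] 1.95
```

```bash
python3 -m handwheel '[[0.15,-0.01,0,0,0,-0.03,1],[0.3,-0.02,0,0,0,-0.06,1],[0.45,-0.03,0,0,0,-0.09,1],[0.6,-0.04,0,0,0,-0.12,1],[0.75,-0.05,0,0,0,-0.15,1],[0.92,-0.05,0,0,0,-0.15,1],[0.92,-0.05,0,0,0,-0.15,1],[0.92,-0.05,0,0,0,-0.15,1],[0.92,-0.05,0,0,0,-0.15,1],[0.92,-0.05,0,0,0,-0.15,1]]'
python3 -c "
from h import *
go((608,237,255));print(get_obs()['q'],get_obs()['clock'])"
```

```text
clock: 3.2
tcp_pos: [498.1, -19.5, 271.3]
eef_rot: [0.705, 0.709, -0.0, 0.0]
wrist_force: [-0.4, -0.7, 0.3]
finger_gap: 1.003
grip_force: 0.0
tool shift/300: [0.8525 0.3722 0.0538] x-axis yaw 90.39 rot [[-0.007, 1.0, -0.0], [1.0, 0.007, -0.001], [-0.001, -0.0, -1.0]]
[ 0.49523696  0.22049958 -0.62525296  1.89657926  0.14704702  1.0699827
 -0.18271641] 3.2
```

```bash
python3 -m handwheel '[[0.15,0.06,0,0,0,-0.03,1],[0.3,0.12,0.01,0,0,-0.06,1],[0.45,0.19,0.02,0,0,-0.09,1],[0.6,0.26,0.03,0,0,-0.12,1],[0.75,0.32,0.04,0,0,-0.12,1],[0.853,0.372,0.053,0,0,-0.12,1],[0.853,0.372,0.053,0,0,-0.12,1],[0.853,0.372,0.053,0,0,-0.12,1],[0.853,0.372,0.053,0,0,-0.12,1],[0.853,0.372,0.053,0,0,-0.12,1]]'
python3 - <<'E'
from h import *
K=get_calibration("wrist");a=capture("wrist")
cv2.imwrite("pics/w1.png",a[:,:,::-1])
print(get_obs()['q'])
for n in("full_cap","full_roll"):
   for d in cut_out(n,"wrist"):
    v,u=np.nonzero(d["pixels"]); x,y,w,h=d["rect"];print(n,round(d["p"],2),len(u),(u.mean(),v.mean()),d["rect"],ray("wrist",x,y,72 if 'roll' in n else 100,K),"cen",ray("wrist",u.mean(),v.mean(),100,K))
E
```

```text
clock: 4.45
tcp_pos: [607.7, 237.5, 255.7]
eef_rot: [0.559, 0.829, -0.0, 0.0]
wrist_force: [0.2, 0.1, -0.6]
finger_gap: 1.001
grip_force: 0.0
[ 0.04435299  0.52651606 -0.70631291  1.56244262  0.36039638  1.18625692
 -0.34662847]
full_cap 0.95 2177 (np.float64(252.47358750574185), np.float64(177.10932475884243)) [254.6, 176.9, 51.2, 53.9] [607.6 238.  100. ] cen [605.7 237.  100. ]
full_roll 0.81 11478 (np.float64(252.74682000348494), np.float64(166.3658302840216)) [254.1, 169.7, 135.5, 133.3] [607.1 238.   72. ] cen [601.7 247.7 100. ]
full_roll 0.65 1269 (np.float64(13.163908589440505), np.float64(317.49487785658)) [19.8, 324.5, 36.9, 58.3] [388.7 -89.8  72. ] cen [397.2 -44.  100. ]
```

View pics/w1.png

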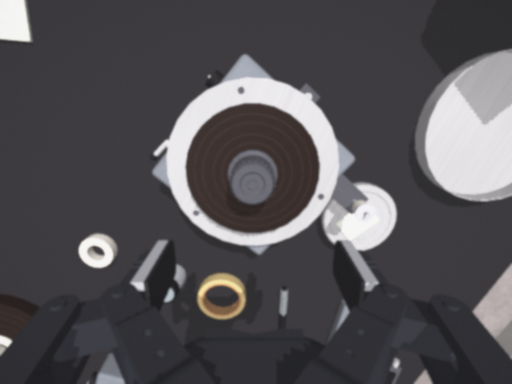

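The cap is at about (252,178) in the middle of the dark roll, with the white plate spanning roughly columns 166–341 and rows 77–245. I'll refine the axis from the roll and plate circles.

Run:
```python
from h import *
from scipy.optimize import least_squares
K=get_calibration("wrist");a=capture("wrist")
def circ(P):
    f=lambda s:np.hypot(P[:,0]-s[0],P[:,1]-s[1])-s[2]
    s=least_squares(f,[608,237,80],loss="soft_l1",f_scale=1).x;return s.round(1)
g=a.mean(2)
def edge(z,r0,r1,sgn):
    P=[]
    for t in np.radians(np.arange(0,360,3)):
        rr=np.arange(r0,r1,.5);p=np.array([px("wrist",(607+r*np.cos(t),238+r*np.sin(t),z),K) for r in rr])
        v=cv2.remap(g.astype(np.float32),p[:,0].astype(np.float32),p[:,1].astype(np.float32),1).ravel()
        d=sgn*np.gradient(cv2.GaussianBlur(v[None],(0,0),2).ravel());i=d.argmax()
        if d[i]>3:P.append((607+rr[i]*np.cos(t),238+rr[i]*np.sin(t)))
    return np.array(P)
for n,z,r0,r1,s in(("plate",64,88,115,-1),("roll",80,62,88,1)):
    P=edge(z,r0,r1,s);print(n,len(P),circ(P))
print("cap top px",ray("wrist",252.3,184,120,K))
o=get_obs();print(o["tcp_pos"])
```

```text
plate 120 [605.6 235.7  99.9]
roll 120 [605.6 235.7  73.6]
cap top px [605.9 236.9 120. ]
[607.57809598 238.3624756  255.59883554]
```

```bash
python3 -c "
from h import *
go((605.6,236,112))"
```

```text
tool shift/300: [-0.0047 -0.0092  0.4787] x-axis yaw 112.1 rot [[-0.376, 0.927, 0.0], [0.927, 0.376, -0.0], [-0.0, 0.0, -1.0]]
```

```bash
python3 -m handwheel '[[-0.005,-0.009,0.08,0,0,0,1],[-0.005,-0.009,0.16,0,0,0,1],[-0.005,-0.009,0.24,0,0,0,1],[-0.005,-0.009,0.32,0,0,0,1],[-0.005,-0.009,0.38,0,0,0,1],[-0.005,-0.009,0.43,0,0,0,1],[-0.005,-0.009,0.478,0,0,0,1],[-0.005,-0.009,0.478,0,0,0,1],[-0.005,-0.009,0.478,0,0,0,1],[-0.005,-0.009,0.478,0,0,0,1]]'
python3 -m handwheel '[[0,0,0,0,0,0,0.4],[0,0,0,0,0,0,0.2],[0,0,0,0,0,0,0],[0,0,0,0,0,0,-1],[0,0,0,0,0,0,-1],[0,0,0,0,0,0,-1],[0,0,0,0,0,0,-1],[0,0,0,0,0,0,-1],[0,0,0,0,0,0,-1],[0,0,0,0,0,0,-1]]' 60
python3 -c "
from h import *
o=get_obs();print(o)"
```

```text
clock: 5.9
tcp_pos: [606.0, 236.7, 112.8]
eef_rot: [0.558, 0.83, 0.001, 0.0]
wrist_force: [0.5, -0.2, 0.7]
finger_gap: 1.004
grip_force: 0.0
clock: 7.15
tcp_pos: [606.0, 236.5, 112.6]
eef_rot: [0.558, 0.83, 0.0, 0.0]
wrist_force: [-0.3, 0.3, 6.3]
finger_gap: 0.529
grip_force: 61.9
{'clock': 7.15, 'q': array([ 3.68398498e-04,  6.62825233e-01, -6.37756650e-01,  1.69706890e+00,
        4.71612219e-01,  9.39222802e-01, -4.34185337e-01]), 'dq': array([-6.09730733e-05, -3.41037253e-04, -4.35470928e-04,  7.87817433e-04,
       -2.35854802e-04,  7.64621476e-04,  6.45743455e-04]), 'tau': array([-2.29613353e-01, -4.88475037e+01, -8.29823077e+00, -1.73695958e+01,
        1.04924262e-02, -2.09580087e-01,  1.59891928e-02]), 'tcp_pos': array([605.96085984, 236.53444477, 112.622181  ]), 'eef_rot': array([5.58264590e-01, 8.29662807e-01, 3.74849822e-04, 3.66350398e-04]), 'wrist_force': array([-0.34102512,  0.33762899,  6.34742436]), 'moment': array([-0.0707327 ,  0.09022991,  0.01262454]), 'grip_force': 61.90191227942705, 'finger_gap': 0.5286786792126493}
```

```bash
python3 -m handwheel '[[0,0,0,0,0,-0.01,-1],[0,0,0,0,0,-0.02,-1],[0,0,0,0,0,-0.03,-1],[0,0,0,0,0,-0.04,-1],[0,0,0,0,0,-0.05,-1],[0,0,0,0,0,-0.06,-1],[0,0,0,0,0,-0.06,-1],[0,0,0,0,0,-0.06,-1],[0,0,0,0,0,-0.06,-1],[0,0,0,0,0,-0.06,-1]]'
python3 -c "
from h import *
o=get_obs();print(o['moment'],o['wrist_force'],o['q'][6]);go((606,236.5,112.6))"
```

```text
clock: 8.4
tcp_pos: [606.0, 236.5, 112.6]
eef_rot: [0.479, 0.878, 0.0, 0.0]
wrist_force: [-0.8, 0.3, 5.1]
finger_gap: 0.527
grip_force: 62.8
[-0.0548125   0.1381283  -0.59714833] [-0.84933506  0.31432358  5.10257945] -0.27346123686952517
tool shift/300: [-0.0001  0.0001  0.    ] x-axis yaw 122.8 rot [[-0.542, 0.841, 0.001], [0.841, 0.542, 0.001], [0.0, 0.001, -1.0]]
```

```bash
python3 -m handwheel '[[0,0,0,0,0,-0.01,-1],[0,0,0,0,0,-0.02,-1],[0,0,0,0,0,-0.03,-1],[0,0,0,0,0,-0.04,-1],[0,0,0,0,0,-0.05,-1],[0,0,0,0,0,-0.05,-1],[0,0,0,0,0,-0.05,-1],[0,0,0,0,0,-0.05,-1],[0,0,0,0,0,-0.05,-1],[0,0,0,0,0,-0.05,-1]]'
python3 -c "
from h import *
o=get_obs();print(o['moment'],o['wrist_force'],o['q'][6]);go((606,236.5,112.6))"
```

```text
clock: 9.65
tcp_pos: [606.0, 236.5, 112.7]
eef_rot: [0.41, 0.912, 0.001, -0.0]
wrist_force: [-0.4, 0.7, 5.0]
finger_gap: 0.526
grip_force: 64.1
[-0.02996771  0.16697123 -1.46010212] [-0.44690847  0.73592854  5.03453622] -0.14068184810866421
tool shift/300: [-0.      0.0002  0.0002] x-axis yaw 131.56 rot [[-0.663, 0.748, -0.0], [0.748, 0.663, 0.002], [0.001, 0.001, -1.0]]
```

Anticlockwise, the torque grew from 0.6 to 1.5 N·m over 0.34 rad, so it is binding. This is a left-hand thread, so I'll turn it the other way.

```bash
python3 -m handwheel '[[0,0,0,0,0,0.02,-1],[0,0,0,0,0,0.04,-1],[0,0,0,0,0,0.06,-1],[0,0,0,0,0,0.08,-1],[0,0,0,0,0,0.1,-1],[0,0,0,0,0,0.11,-1],[0,0,0,0,0,0.11,-1],[0,0,0,0,0,0.11,-1],[0,0,0,0,0,0.11,-1],[0,0,0,0,0,0.11,-1]]'
python3 -c "
from h import *
o=get_obs();print(o['moment'],o['wrist_force'],o['q'][6]);go((606,236.5,112.6))"
```

```text
clock: 10.9
tcp_pos: [606.0, 236.7, 112.6]
eef_rot: [0.558, 0.83, 0.001, 0.0]
wrist_force: [0.1, -0.7, 5.9]
finger_gap: 0.529
grip_force: 62.2
[-0.01096024  0.09970335 -0.01896627] [ 0.1364208  -0.72264624  5.93679977] -0.4341042990610213
tool shift/300: [-0.0004 -0.0003  0.    ] x-axis yaw 112.13 rot [[-0.377, 0.926, 0.001], [0.926, 0.377, 0.001], [0.0, 0.001, -1.0]]
```

```bash
python3 -m handwheel '[[0,0,0,0,0,0.025,-1],[0,0,0,0,0,0.05,-1],[0,0,0,0,0,0.075,-1],[0,0,0,0,0,0.1,-1],[0,0,0,0,0,0.125,-1],[0,0,0,0,0,0.15,-1],[0,0,0,0,0,0.175,-1],[0,0,0,0,0,0.2,-1],[0,0,0,0,0,0.2,-1],[0,0,0,0,0,0.2,-1]]'
python3 -c "
from h import *
o=get_obs();print(o['moment'],o['wrist_force'],o['q'][6]);go((606,236.5,112.6))"
```

```text
clock: 12.15
tcp_pos: [606.0, 236.8, 112.6]
eef_rot: [0.787, 0.617, 0.001, 0.0]
wrist_force: [-0.1, -1.2, 6.4]
finger_gap: 0.529
grip_force: 62.2
[-0.04304265  0.06797657 -0.09054517] [-0.06682132 -1.19905078  6.43352536] -0.9714889780484374
tool shift/300: [-0.001   0.0001 -0.    ] x-axis yaw 76.2 rot [[0.238, 0.971, 0.001], [0.971, -0.238, 0.001], [0.001, 0.001, -1.0]]
```

It turns freely clockwise (0.09 N·m), so I'll carry on to 1.25 rad.

```bash
python3 -m handwheel '[[0,0,0,0,0,0.025,-1],[0,0,0,0,0,0.05,-1],[0,0,0,0,0,0.075,-1],[0,0,0,0,0,0.1,-1],[0,0,0,0,0,0.125,-1],[0,0,0,0,0,0.15,-1],[0,0,0,0,0,0.175,-1],[0,0,0,0,0,0.198,-1],[0,0,0,0,0,0.198,-1],[0,0,0,0,0,0.198,-1]]'
python3 -c "
from h import *
o=get_obs();print(o['moment'],o['wrist_force'],o['q'][6]);go((606,236.5,112.6))"
```

```text
clock: 13.4
tcp_pos: [606.1, 236.7, 112.6]
eef_rot: [0.938, 0.347, 0.001, -0.0]
wrist_force: [-0.4, 0.3, 6.9]
finger_gap: 0.526
grip_force: 62.2
[-0.01077638  0.04536771 -0.05938552] [-0.41122526  0.3229509   6.94553858] -1.5022404766409028
tool shift/300: [-0.0007  0.0003 -0.    ] x-axis yaw 40.57 rot [[0.76, 0.65, 0.001], [0.65, -0.76, 0.001], [0.001, 0.0, -1.0]]
```

```bash
python3 -m handwheel '[[0,0,-0.005,0,0,0,-1],[0,0,-0.01,0,0,0,-1],[0,0,-0.015,0,0,0,-1],[0,0,-0.02,0,0,0,-1],[0,0,-0.025,0,0,0,-1],[0,0,-0.03,0,0,0,-1],[0,0,-0.03,0,0,0,-1],[0,0,-0.03,0,0,0,-1],[0,0,-0.03,0,0,0,-1],[0,0,-0.03,0,0,0,-1]]'
python3 -c "
from h import *
o=get_obs();print(o['moment'],o['wrist_force'],o['q'][6])"
```

```text
clock: 14.65
tcp_pos: [605.6, 236.3, 120.9]
eef_rot: [0.938, 0.346, -0.0, 0.0]
wrist_force: [-0.6, 0.3, -2.6]
finger_gap: 0.527
grip_force: 61.5
[-0.00561689  0.02468841 -0.00351778] [-0.62068306  0.25515907 -2.60208534] -1.4995498206368143
```

```bash
python3 -m handwheel '[[0,0,-0.04,0,0,0,-1],[0,0,-0.08,0,0,0,-1],[0,0,-0.12,0,0,0,-1],[0,0,-0.17,0,0,0,-1],[0,0,-0.22,0,0,0,-1],[0,0,-0.27,0,0,0,-1],[0,0,-0.32,0,0,0,-1],[0,0,-0.36,0,0,0,-1],[0,0,-0.381,0,0,0,-1],[0,0,-0.381,0,0,0,-1]]'
python3 - <<'E'
from h import *
o=get_obs();print(o['moment'],o['wrist_force'])
a=capture("scene");b=capture("side")
cv2.imwrite("pics/e.png",np.hstack([cv2.resize(a[110:300,230:430,::-1],(400,380)),cv2.resize(b[60:250,170:370,::-1],(400,380))]))
E
```

```text
clock: 15.9
tcp_pos: [605.7, 236.4, 235.7]
eef_rot: [0.938, 0.346, 0.0, 0.0]
wrist_force: [0.1, -0.2, -2.2]
finger_gap: 0.529
grip_force: 61.6
[0.00185244 0.01299094 0.01068628] [ 0.05210448 -0.24839108 -2.15658375]
```

View pics/e.png

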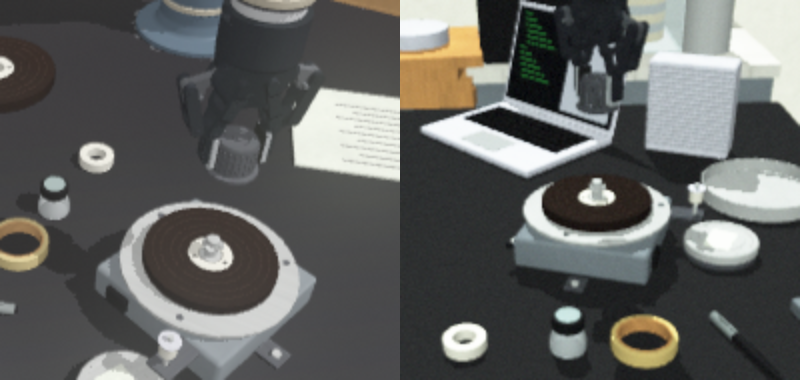

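The cap is upright in the gripper, at (235,150) in the left half and (593,92) in the right. The spindle is bare, and the roll lies flat on its plate at (210,255).

```bash
python3 -c "
from rig import *
print(finish_job())"
```

```text
the job is handed in; nothing more can be done
None
```

The cap is off: it bound anticlockwise and came loose clockwise (left-hand thread), the gripper now holds it upright with its underside about 10 cm above the spindle tip, the roll is still on its plate, and I handed the job in at about 16 s.

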